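Find the copper-wound coil by its weight and hold it on the magnet core

TASK

The two taped coils on the two blue pin holders look the same, but one is wound with copper and the other with aluminium, so the copper one is clearly heavier. Slide each coil up off its pin and feel its weight; stand the lighter one upright in the shallow parts tray without dropping it, then bring the heavier one over the steel core of the magnet frame and lower it on to the core, but stop with a gap of about two centimetres under the coil so that I can run glue round the seat. Keep holding it there, still and level, and do not let go: the job ends with the coil in the gripper; don't disturb the glue bottle, the pen or the tweezers.

Things in the scene. Friction and masses are not known exactly. Their poses are not given: they have to be found in the camera images.
- coil_1: wound coil, upright ring: black plastic flanges 56 mm across at top and bottom, amber taped winding 53 mm across between them, 44 mm high, bore 24 mm right through; two small brass blade terminals stand 12 mm above the top flange, 20 mm from the axis, inside the rim. Origin on the bore axis at the underside, z up along the bore.
- coil_2: the other wound coil, same size and look as coil_1, origin likewise. One of the two is copper-wound (0.40 to 0.60 kg), the other aluminium-wound (0.15 to 0.23 kg); which is which is marked nowhere.
- coil_pin_1: fixed coil holder on which coil_1 starts: round blue foot 70 mm across and 19 mm high, with an upright steel pin 16 mm thick. The coil sits on a shoulder disc round the pin, 24 mm above the bench; the pin's top is 78 mm above the bench, 54 mm above the seated coil's underside. Origin on the pin's axis, on the bench.
- coil_pin_2: the same holder for coil_2. The two stand 80 to 160 mm apart, one to the left of the other as the robot sees them (along y).
- magnet_frame: fixed electromagnet frame on a grey plate 110 mm (x) by 80 mm (y): round steel core 20 mm thick, upright on the origin's vertical axis, and one flat steel leg 44 mm wide standing at x = +37 to +44 mm (its top 66 mm above the bench), beside where the coil goes; keep the fingers off that side (close them along the frame's y). Origin on the bench under the core.
- core_seat (a point): centre of the red-brown fibre washer round the foot of the core, the coil's seat: 21.5 mm above the bench, on the core's axis. The core rises 46 mm above this point, its last 4.5 mm tapered to 13 mm.
- parts_tray: loose dark blue shallow tray 130 mm (x) by 190 mm (y), 14 mm high, floor and walls 3 mm thick, empty, room for both coils side by side along y. Origin at the centre of the underside, on the bench.
- driver_red: red electric screwdriver, 50 mm thick, that hangs point down over the bench on its cord; it never moves here. Origin at the point of its bit, about 0.2 m above the bench; the body rises 0.3 m straight up from there, then the cord. Coming from the left, draw the arm in towards the robot to pass in front of it.
- glue_bottle: small pink glue bottle with white cap, 39 mm across, 120 mm tall, standing; a bystander. Origin at the centre of its underside.
- flux_pen: white and green pen 131 mm long (x), 14 mm thick, lying; a bystander. Origin at the centre of its underside.
- tweezers: steel tweezers 124 mm long (x), 14 mm wide, 10 mm high, lying; a bystander. Origin at the centre of the underside.

How it is judged:
By the outcome, as a careful person would: the job done as asked, in the order asked, and still so for the second after the job is handed in, while the arm keeps its last pose, push and grip.
It also fails if it takes over 72 s, if anything falls off the work surface, if the arm or the gripper's body presses on something with over 40 N, if the wrist force passes 120 N, or if a joint passes its speed limit or range.

ROBOT

A 6-joint arm with a two-finger parallel gripper is mounted at the origin on a cart in front of the work surface, level with it; the furniture and walls round the work are solid. World frame = base frame: x ahead of the robot, y to its left, z up, the work surface at z = 0. Lengths are in m, angles in degrees, forces in N, time in s.
With the tool pointing down it reaches from about 0.3 to 0.75 m from the base axis. Payload 8.5 kg.
Tool frame: the origin (TCP) lies at the very end of the fingers, on their centre line; the grasp point (between the pads) lies 19 mm behind it (env.hold_point_z is the distance from the TCP to the grasp point, in m); z points along the fingers, y is the line along which they close (so a half turn about z gives the same grasp; the last joint's range is limited). The gripper opens to 85 mm and grips with 20 to 120 N. Pads are 22 mm wide; open, the fingers measure 114 mm over their backs; the gripper's body (76 mm by 85 mm) begins 54 mm behind the grasp point. The pads swing forward as they close: fully open they stand 13 mm farther back than shut.
Start: joints at [-81.721, 21.807, 74.336, -0, 83.858, -12.336], TCP at [0.194, -0.515, 0.231] pointing down, gripper open.
Joint ranges: [-178.18, 178.18], [-50.72, 133.34], [12.68, 142.11], [-81.47, 261.47], [9.98, 163.14], [-165.26, 165.26]. Speed limits (degrees/s): [136.94, 136.94, 180, 180, 180, 180].

INTERFACE

Orientations are given as a 3x3 rotation matrix whose columns are the frame's x, y, z axes.
In Python, from rig import env, optics gives the robot as it stands.
- The arm moves only by the shell command python3 -m jog 'ROWS' [OPENING] [FORCE]. ROWS is JSON, a list of rows, each an object with "linear": the shift along the tool's x, y, z in units of 40 mm (1.0 is 40 mm), a list of three; "roll": the turn about the tool's z in units of 5 degrees (1.0 is 5 degrees). A call has 1 to 12 rows; each row shifts and turns the commanded pose from where the row before left it, along the tool's axes as they then stand; what a row does not reach is not made up. A row lasts 1/12 s, in which the tool goes at most 41.7 mm and 7.16 degrees, less where a joint would pass 70% of its speed; a pose out of reach is approached as far as the arm can. A call is refused whole if a number of a shift passes 1 or a number of a turn 1, either way. A call with a gripper value outside its range is refused whole. OPENING is the opening, from -1 (shut) to 1 (fully open), set as the call begins (- or left out, the last holds). The fingers move at their own pace and stop on an object; FORCE is the grip in N (left out, the last holds). Time passes only in rows, so rows that do not move let the fingers close. It gives the time, the measured TCP pose, the force, the opening and the grip force at its end, in the units of the state.
- env.observe(): the state, without advancing time (a new reading comes with each control period).
- optics.get_image(name): name is "scene" or "top" or "wrist"; returns the picture (384x512x3 uint8, red, green, blue); there is no depth.
- optics.calibration(name): a dict with "fov_y" (degrees; the focal length in pixels is half the picture's height over the tangent of half this angle, whatever the lens; pixels are square), "cx", "cy" (the principal point, pixels), "T" (4x4, takes a point from camera to world coordinates). Camera axes: x right, y down, z forward; pixel columns grow to the right and rows downward; lengths in m; the calibration is good to about 2 mm. A picture is of the moment at which its call begins: read the wrist's pose just before it. calibration takes no time and is no camera call; for the wrist camera it gives the pose at the moment of the call.
- env.close_job(): hands the job in; it is judged then, once.
The state is a dict: "time_s": time; "q": joint angles; "qvel": joint speeds; "joint_efforts": joint torques, N m; "position": TCP position; "tool_rot": TCP orientation; "ft_force": force on the tool from outside, world axes, zero at the start; "wrist_torque": the same for the moment, N m; "grip_width": finger opening in m; "gripper_force": force on a finger pad.
Only numpy, scipy, OpenCV 4.12 (cv2) and the standard library are available. Lean on these libraries where they do the work, as an engineer would, in place of code of your own. Each camera call takes 0.05 s, during which the arm holds its last target. There are 200 camera calls.

## Working session

There is one attempt and no reset: what is moved stays moved. The work goes in short steps, Python scripts to look and compute and a shell command to move; the robot and the scene stay as the last step left them, time stands still between calls to the robot, and variables do not carry over. Pictures are saved under pics/ and viewed, at most 10 in all, crops included, and the job is handed in when it is done.

```bash
mkdir -p pics; ls
python3 - <<'E'
from rig import env, optics
import cv2,numpy as np
for n in ("scene","top"):
    c=optics.calibration(n); print(n,c['fov_y'],c['cx'],c['cy'],np.round(c['T'],3).tolist())
    im=optics.get_image(n); cv2.imwrite(f"pics/{n}0.png",im[:,:,::-1])
s=env.observe(); print(s['time_s'],s['position'],s['tool_rot'],s['ft_force'],s['grip_width'],env.hold_point_z)
E
```

```text
pics
scene 42.40442404163179 254.55187749900233 190.00212407569487 [[0.81, -0.3, 0.505, -0.209], [-0.587, -0.389, 0.71, -1.315], [-0.017, -0.871, -0.491, 0.9], [0.0, 0.0, 0.0, 1.0]]
top 42.25945087045979 260.967221327455 192.4965441267804 [[0.029, -0.988, 0.155, 0.342], [-1.0, -0.027, 0.011, -0.256], [-0.007, -0.155, -0.988, 1.444], [0.0, 0.0, 0.0, 1.0]]
0.1 [ 0.19362094 -0.51452022  0.23076471] [[ 9.35954936e-01  3.52119751e-01 -1.94554245e-04]
 [ 3.52119693e-01 -9.35954055e-01  1.31513305e-03]
 [ 2.80990486e-04 -1.29941165e-03 -9.99999116e-01]] [ 0.15169243  0.16045894 -1.14572324] 0.08552243807287878 0.0187
```

View pics/scene0.png

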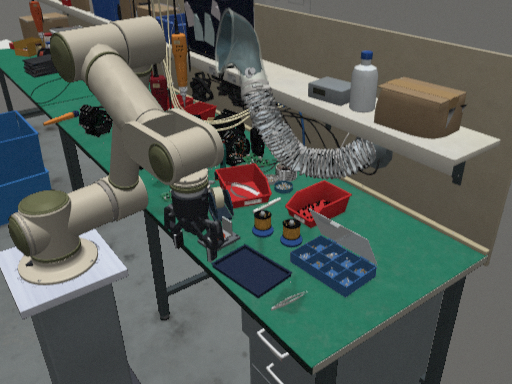

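View pics/top0.png

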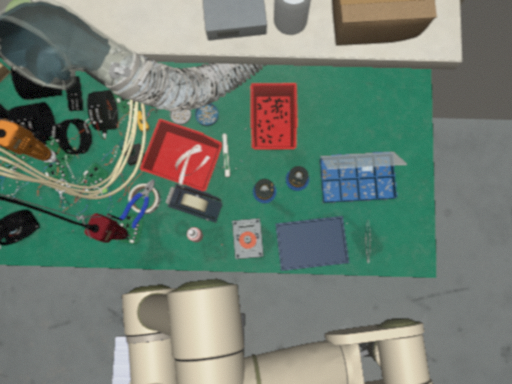

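The scene view shows the coils on blue holders at about (262,222) and (291,232), the tray at (252,270), and the frame behind the gripper at (225,235). In the top view the coils are at (264,189) and (297,178), the frame core at (248,240), the tray at (312,243), the glue at (194,234), the pen at (226,155), the tweezers at (369,242) and the red driver at (105,228).

```bash
cat > h.py <<'E'
import numpy as np, cv2
from rig import env, optics
def cam(n):
    c=optics.calibration(n); return c['T'],192/np.tan(np.radians(c['fov_y']/2)),c['cx'],c['cy']
def ray(C,u,v):
    T,f,cx,cy=C; d=T[:3,:3]@np.array([(u-cx)/f,(v-cy)/f,1]); return T[:3,3],d/np.linalg.norm(d)
def plane(C,u,v,z):
    o,d=ray(C,u,v); return o+d*(z-o[2])/d[2]
def proj(C,p):
    T,f,cx,cy=C; q=T[:3,:3].T@(np.asarray(p)-T[:3,3]); return np.array([cx+f*q[0]/q[2],cy+f*q[1]/q[2]])
def tri(C1,p1,C2,p2):
    A=np.zeros((3,3));b=np.zeros(3)
    for C,p in ((C1,p1),(C2,p2)):
        o,d=ray(C,*p);M=np.eye(3)-np.outer(d,d);A+=M;b+=M@o
    return np.linalg.solve(A,b)
def look(n):
    C=cam(n); return C,optics.get_image(n)
def blobs(im,lo,hi,amin=30,roi=None):
    m=cv2.inRange(cv2.cvtColor(im,cv2.COLOR_RGB2HSV),lo,hi)
    if roi: k=np.zeros_like(m);k[roi[1]:roi[3],roi[0]:roi[2]]=1;m*=k
    cs,_=cv2.findContours(m,cv2.RETR_EXTERNAL,cv2.CHAIN_APPROX_NONE)
    return [c for c in cs if cv2.contourArea(c)>=amin]
E
python3 - <<'E'
from h import *
C=cam("top");Cs=cam("scene");im=cv2.imread("pics/top0.png")[:,:,::-1].copy();ims=cv2.imread("pics/scene0.png")[:,:,::-1].copy()
for nm,u,v,z in (("coilA",264,188,.068),("coilB",297,177,.068),("core",248,239,.0675),("washer",248,240,.0215),("tray",312,243,.014),("glue",194,234,.12),("tweez",369,242,.01),("pen",226,155,.01),("drv",105,228,.45)):
    print(nm,plane(C,u,v,z).round(3))
for c in blobs(im,(100,60,30),(125,255,255),40,(220,130,360,280)): print("top blue",cv2.minAreaRect(c),cv2.contourArea(c))
for c in blobs(ims,(100,60,30),(125,255,255),25,(200,180,320,300)): print("scn blue",cv2.minAreaRect(c))
for c in blobs(ims,(8,120,60),(25,255,255),15,(200,180,320,300)): print("scn amber",cv2.minAreaRect(c))
a=cv2.resize(im[140:290,180:390],None,fx=3.4,fy=3.4,interpolation=cv2.INTER_CUBIC)
cv2.imwrite("pics/topc.png",a[:,:,::-1])
E
```

```text
coilA [ 0.571 -0.249  0.068]
coilB [ 0.605 -0.341  0.068]
core [ 0.427 -0.208  0.068]
washer [ 0.427 -0.207  0.022]
tray [ 0.424 -0.39   0.014]
glue [ 0.433 -0.066  0.12 ]
tweez [ 0.432 -0.554  0.01 ]
pen [ 0.676 -0.133  0.01 ]
drv [0.417 0.066 0.45 ]
top blue ((311.8924560546875, 242.83616638183594), (46.3859748840332, 66.89160919189453), 83.2901611328125) 2972.5
top blue ((264.5, 194.5), (15.0, 21.0), 90.0) 66.0
top blue ((295.95001220703125, 182.14999389648438), (22.135942459106445, 14.862703323364258), 18.434947967529297) 75.0
top blue ((339.5, 179.5), (39.0, 43.0), 0.0) 1216.5
scn blue ((251.0, 269.0), (71.55633544921875, 39.38371276855469), 33.6900634765625)
scn blue ((304.5, 257.5), (43.0, 29.0), 90.0)
scn blue ((290.5, 240.5), (11.0, 21.0), 90.0)
scn blue ((262.5, 231.0), (10.0, 21.0), 90.0)
scn blue ((216.800048828125, 207.10000610351562), (31.304948806762695, 16.546903610229492), 63.43495178222656)
scn amber ((290.8288269042969, 232.73931884765625), (16.46786880493164, 12.475658416748047), 3.5763344764709473)
scn amber ((262.5, 223.0), (12.0, 15.0), 90.0)
```

View pics/topc.png

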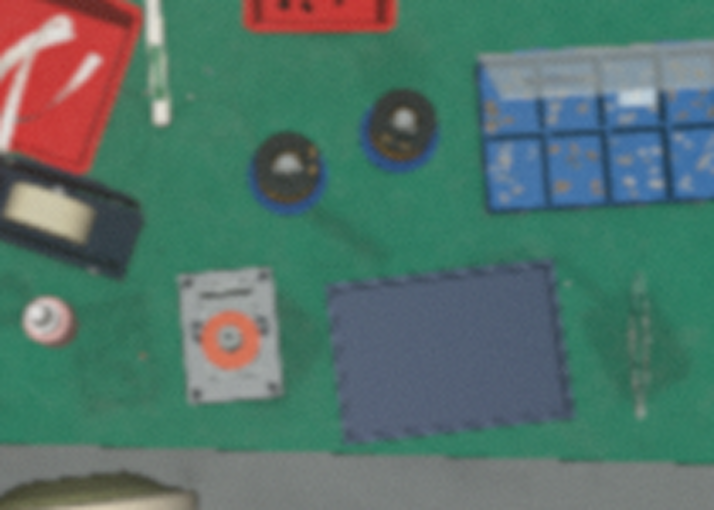

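The crop shows both coils clear on their holders. The frame is turned about +4.5°, with the leg on the far side, and the tray about 7°. I'll square the gripper to the frame and go to a wrist look over the coils.

```bash
python3 -m jog '[{"linear":[0,0,0],"roll":1},{"linear":[0,0,0],"roll":1},{"linear":[0,0,0],"roll":1},{"linear":[0,0,0],"roll":0.2}]' 0.6; python3 -m jog '[{"linear":[0.5,-0.25,0],"roll":0},{"linear":[0.9,-0.4,0],"roll":0},{"linear":[0.9,-0.4,0],"roll":0},{"linear":[0.9,-0.4,0],"roll":0},{"linear":[0.9,-0.4,0],"roll":0},{"linear":[0.9,-0.4,0],"roll":0},{"linear":[0.9,-0.4,0],"roll":0},{"linear":[0.9,-0.4,0],"roll":0},{"linear":[0.9,-0.4,0],"roll":0},{"linear":[0.9,-0.4,0],"roll":0},{"linear":[0.5,-0.2,0],"roll":0},{"linear":[0,0,0],"roll":0}]'
python3 - <<'E'
from h import *
s=env.observe();print(s['tool_rot'].round(3),s['q'].round(1))
C,im=look("wrist");print(C[0].round(3),C[1:]);cv2.imwrite("pics/w1.png",im[:,:,::-1])
E
```

```text
time_s: 0.43
position: [0.1936, -0.5146, 0.231]
tool_rot: [[0.997, 0.077, -0.0], [0.077, -0.997, 0.001], [-0.0, -0.001, -1.0]]
ft_force: [0.3, -0.4, -0.1]
grip_width: 0.0683
gripper_force: 0.0
time_s: 1.43
position: [0.5466, -0.3212, 0.2304]
tool_rot: [[0.996, 0.087, 0.0], [0.087, -0.996, 0.001], [0.0, -0.001, -1.0]]
ft_force: [0.4, -0.8, -0.5]
grip_width: 0.0683
gripper_force: 0.0
[[ 0.996  0.087  0.   ]
 [ 0.087 -0.996  0.001]
 [ 0.    -0.001 -1.   ]] [-41.1  30.5  59.8   0.1  89.7  43.9]
[[ 0.089 -0.943 -0.32   0.629]
 [-0.996 -0.084 -0.027 -0.314]
 [-0.001  0.321 -0.947  0.374]
 [ 0.     0.     0.     1.   ]] (np.float64(343.4787707106724), 254.1265237238138, 189.84863607654017)
```

View pics/w1.png

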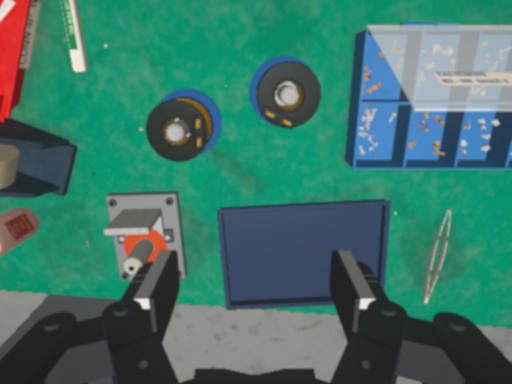

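The wrist view shows the coil tops at (181,129) and (288,94), the core tip at about (133,265) and the tray centre at about (304,253). I'll take a second view from farther back.

```bash
cat >> h.py <<'E'
def discs(im,vmax=75,amin=1200):
    "dark round flange discs: hull ellipse"
    m=(im.max(2)<vmax).astype(np.uint8); out=[]
    m=cv2.morphologyEx(m,cv2.MORPH_OPEN,np.ones((3,3)))
    for c in cv2.findContours(m,cv2.RETR_EXTERNAL,cv2.CHAIN_APPROX_NONE)[0]:
        h=cv2.convexHull(c); a=cv2.contourArea(h)
        if a<amin or len(h)<6: continue
        e=cv2.fitEllipse(h)
        if abs(a/(np.pi/4*e[1][0]*e[1][1])-1)<.06 and e[1][0]/e[1][1]>.75: out.append(e)
    return out
def orange(im): return blobs(im,(2,140,150),(14,255,255),100)
def tray(im): 
    return [c for c in blobs(im,(106,80,30),(125,255,140),6000)]
E
python3 -m jog '[{"linear":[-0.9,0.4,0],"roll":0},{"linear":[-1,0.25,0],"roll":0},{"linear":[-1,0.25,0],"roll":0},{"linear":[0,0,0],"roll":0},{"linear":[0,0,0],"roll":0}]'
python3 - <<'E'
from h import *
import pickle
C1=(np.array([[ 0.089,-0.943,-0.32,0.629],[-0.996,-0.084,-0.027,-0.314],[-0.001,0.321,-0.947,0.374],[0,0,0,1.]]),343.4788,254.1265,189.8486)
im1=cv2.imread("pics/w1.png")[:,:,::-1].copy()
s=env.observe();C,im=look("wrist");cv2.imwrite("pics/w2.png",im[:,:,::-1]);pickle.dump(C,open("w2.pkl","wb"))
print(s['position'],C[0][:3,3].round(4))
d1,d2=discs(im1),discs(im)
for d in d1:print(1,d, plane(C1,*d[0],.068).round(4))
for d in d2:print(2,d, plane(C,*d[0],.068).round(4))
for a in d1:
  for b in d2:
    print(tri(C1,a[0],C,b[0]).round(4))
for c in orange(im): print("or",cv2.boundingRect(c),cv2.fitEllipse(c),plane(C,*cv2.fitEllipse(c)[0],.0215))
for I,K in((im1,C1),(im,C)):
  for c in tray(I): print("tray",cv2.minAreaRect(c),plane(K,*cv2.minAreaRect(c)[0],.014))
E
```

```text
time_s: 1.9
position: [0.4283, -0.3705, 0.2318]
tool_rot: [[0.997, 0.077, -0.0], [0.077, -0.997, -0.0], [-0.0, 0.0, -1.0]]
ft_force: [1.3, 0.5, 0.3]
grip_width: 0.0684
gripper_force: 0.0
[ 0.42831997 -0.37048517  0.23177006] [ 0.5113 -0.3641  0.3749]
1 ((176.773193359375, 130.30191040039062), (58.22880935668945, 62.752708435058594), 129.7290496826172) [ 0.5751 -0.2493  0.068 ]
or (72, 119, 48, 46) ((95.99896240234375, 141.04812622070312), (39.65448760986328, 46.91793441772461), 129.2047576904297) [ 0.43224991 -0.20609935  0.0215    ]
tray ((305.4254150390625, 254.5828857421875), (100.12457275390625, 170.4482879638672), 86.98721313476562) [ 0.43231007 -0.39178765  0.014     ]
tray ((273.3982849121094, 152.97344970703125), (121.59674072265625, 189.71218872070312), 86.18592071533203) [ 0.43253062 -0.39114765  0.014     ]
```

View pics/w2.png

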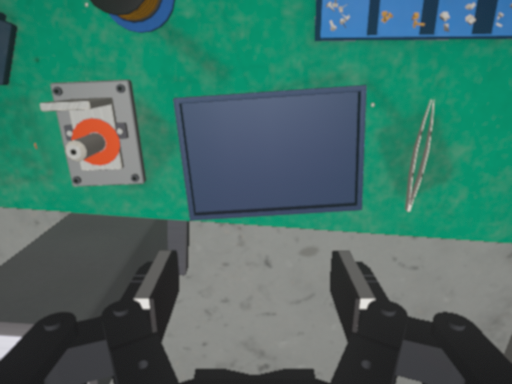

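The second view shows the core tip at (76,149), the washer at (96,141) and the tray at (273,153); the coils are mostly out of frame at the top. Tray centre is (0.432,-0.391) and the washer about (0.432,-0.206). I'll go over coil A and look from two places.

```bash
cat >> h.py <<'E'
import pickle
def bore(im,e):
    "bright pin top inside the disc e: centroid"
    m=np.zeros(im.shape[:2],np.uint8); cv2.ellipse(m,(e[0],(e[1][0]*.5,e[1][1]*.5),e[2]),255,-1)
    g=im.min(2); k=((g>110)&(m>0)).astype(np.uint8); n,l,st,ce=cv2.connectedComponentsWithStats(k)
    if n<2: return None
    i=1+st[1:,4].argmax(); return ce[i],st[i]
def snap(name):
    s=env.observe();C,im=look("wrist");cv2.imwrite(f"pics/{name}.png",im[:,:,::-1]);pickle.dump(C,open(name+".pkl","wb"))
    return s,C,im
def load(name): return pickle.load(open(name+".pkl","rb")),cv2.imread(f"pics/{name}.png")[:,:,::-1].copy()
E
python3 -m jog '[{"linear":[0.5,-0.4,0],"roll":0},{"linear":[0.6,-0.5,0.1],"roll":0},{"linear":[0.6,-0.5,0.35],"roll":0},{"linear":[0.6,-0.5,0.35],"roll":0},{"linear":[0.6,-0.5,0.35],"roll":0},{"linear":[0,-0.35,0.35],"roll":0},{"linear":[0,0,0],"roll":0},{"linear":[0,0,0],"roll":0}]' 0.6
python3 -c "
from h import *
s,C,im=snap('a1');print(s['position'])
for d in discs(im): print(d,bore(im,d),plane(C,*d[0],.068))"
python3 -m jog '[{"linear":[0.5,0,0],"roll":0},{"linear":[0.5,0,0],"roll":0},{"linear":[0,0,0],"roll":0},{"linear":[0,0,0],"roll":0}]' 0.6
python3 -c "
from h import *
s,C,im=snap('a2');print(s['position'])
for d in discs(im): print(d,bore(im,d),plane(C,*d[0],.068))
C1,i1=load('a1')
for a in discs(i1):
  for b in discs(im): print(tri(C1,a[0],C,b[0]).round(4))
cv2.imwrite('pics/a12.png',np.hstack([i1,im])[::1,:,::-1][:, ::1]) ; cv2.imwrite('pics/a12.png',cv2.resize(cv2.imread('pics/a12.png'),(800,300),interpolation=cv2.INTER_AREA))"
```

```text
time_s: 2.62
position: [0.5379, -0.2494, 0.1709]
tool_rot: [[0.997, 0.083, -0.001], [0.083, -0.997, 0.001], [-0.001, -0.001, -1.0]]
ft_force: [-0.0, -0.3, -0.5]
grip_width: 0.0685
gripper_force: 0.0
[ 0.53793272 -0.24936791  0.17091018]
((258.200927734375, 138.88525390625), (74.69109344482422, 75.20263671875), 4.623088836669922) (array([258.26859504, 140.47520661]), array([244, 128,  29,  26, 484], dtype=int32)) [ 0.57652889 -0.24922853  0.068     ]
((400.03106689453125, 94.5993423461914), (74.82201385498047, 85.7975082397461), 42.93954086303711) (array([404.47453704,  96.48842593]), array([393,  85,  24,  24, 432], dtype=int32)) [ 0.61547017 -0.34416763  0.068     ]
time_s: 3.0
position: [0.5776, -0.248, 0.1719]
tool_rot: [[0.997, 0.08, 0.001], [0.08, -0.997, -0.001], [0.001, 0.001, -1.0]]
ft_force: [-0.1, 0.1, 0.2]
grip_width: 0.0682
gripper_force: 0.0
[ 0.57763762 -0.24802979  0.17188943]
((255.2906036376953, 191.11746215820312), (66.99812316894531, 71.16771697998047), 86.82188415527344) (array([255.30246914, 195.31790123]), array([246, 186,  20,  20, 324], dtype=int32)) [ 0.57631995 -0.24941841  0.068     ]
((388.97747802734375, 150.49057006835938), (68.90763092041016, 78.2900161743164), 53.64508056640625) (array([392.87569061, 153.8038674 ]), array([382, 143,  22,  22, 362], dtype=int32)) [ 0.61556201 -0.34427801  0.068     ]
[ 0.5768 -0.2493  0.0693]
[ 0.6409 -0.2426  0.3156]
[ 0.6309 -0.2523  0.2645]
[ 0.6155 -0.3445  0.0674]
```

View pics/a12.png

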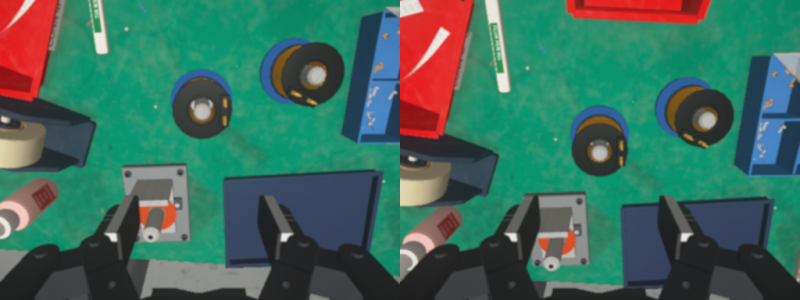

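Both wrist views agree: coil A is at (0.5764,-0.2493), top at z≈0.069, and coil B is at about (0.615,-0.344), top at z≈0.067. I'll descend on A, grip it and lift it a little to feel its weight.

```bash
python3 -m jog '[{"linear":[-0.03,0.03,0.3],"roll":0},{"linear":[0,0,0.6],"roll":0},{"linear":[0,0,0.6],"roll":0},{"linear":[0,0,0.6],"roll":0},{"linear":[0,0,0.6],"roll":0},{"linear":[0,0,0.4],"roll":0},{"linear":[0,0,0.3],"roll":0},{"linear":[0,0,0.2],"roll":0},{"linear":[0,0,0],"roll":0},{"linear":[0,0,0],"roll":0}]' 0.6
python3 -m jog '[{"linear":[0,0,0],"roll":0},{"linear":[0,0,0],"roll":0},{"linear":[0,0,0],"roll":0},{"linear":[0,0,0],"roll":0},{"linear":[0,0,0],"roll":0},{"linear":[0,0,0],"roll":0}]' -1 60
python3 -m jog '[{"linear":[0,0,-0.1],"roll":0},{"linear":[0,0,-0.2],"roll":0},{"linear":[0,0,-0.1],"roll":0},{"linear":[0,0,0],"roll":0},{"linear":[0,0,0],"roll":0},{"linear":[0,0,0],"roll":0},{"linear":[0,0,0],"roll":0},{"linear":[0,0,0],"roll":0}]'
for i in 1 2; do python3 -m jog '[{"linear":[0,0,0],"roll":0}]' | grep ft; done
```

```text
time_s: 3.88
position: [0.5761, -0.2488, 0.0279]
tool_rot: [[0.997, 0.08, 0.0], [0.08, -0.997, -0.0], [0.0, 0.0, -1.0]]
ft_force: [-0.0, 0.3, 0.0]
grip_width: 0.0684
gripper_force: 0.0
time_s: 4.38
position: [0.5767, -0.249, 0.0288]
tool_rot: [[0.997, 0.08, 0.002], [0.08, -0.997, -0.002], [0.002, 0.002, -1.0]]
ft_force: [-1.4, -2.4, 6.8]
grip_width: 0.0545
gripper_force: 63.9
time_s: 5.05
position: [0.5761, -0.2482, 0.043]
tool_rot: [[0.997, 0.08, -0.001], [0.08, -0.997, 0.0], [-0.001, -0.0, -1.0]]
ft_force: [-0.8, -0.5, -5.3]
grip_width: 0.0545
gripper_force: 64.4
ft_force: [-0.2, 1.5, -6.0]
ft_force: [0.6, -0.8, -5.9]
```

A pulls about 5.7 N, so it is probably the copper coil. I'll set it back down, release, and go over B.

```bash
python3 -m jog '[{"linear":[0,0,0.1],"roll":0},{"linear":[0,0,0.1],"roll":0},{"linear":[0,0,0.1],"roll":0},{"linear":[0,0,0.06],"roll":0},{"linear":[0,0,0],"roll":0},{"linear":[0,0,0],"roll":0}]'
python3 -m jog '[{"linear":[0,0,0],"roll":0},{"linear":[0,0,0],"roll":0},{"linear":[0,0,0],"roll":0},{"linear":[0,0,0],"roll":0},{"linear":[0,0,0],"roll":0}]' 0.6
python3 -m jog '[{"linear":[0,0,-0.2],"roll":0},{"linear":[0,0,-0.6],"roll":0},{"linear":[0,0,-0.7],"roll":0},{"linear":[0,0,-0.7],"roll":0},{"linear":[0,0,-0.7],"roll":0},{"linear":[0.2,0.6,-0.5],"roll":0},{"linear":[0.2,0.65,-0.2],"roll":0},{"linear":[0.2,0.7,0],"roll":0},{"linear":[0.16,0.5,0],"roll":0},{"linear":[0,0,0],"roll":0},{"linear":[0,0,0],"roll":0}]'
python3 -c "
from h import *
s,C,im=snap('b1');print(s['position'])
for d in discs(im):
  b=bore(im,d); print(d,b,plane(C,*d[0],.068),b and plane(C,*b[0],.078))"
```

```text
time_s: 5.72
position: [0.5761, -0.2482, 0.0289]
tool_rot: [[0.997, 0.08, -0.0], [0.08, -0.997, 0.0], [-0.0, -0.0, -1.0]]
ft_force: [-1.2, 1.3, -3.2]
grip_width: 0.0547
gripper_force: 64.6
time_s: 6.13
position: [0.5764, -0.2484, 0.0292]
tool_rot: [[0.997, 0.08, 0.001], [0.08, -0.997, -0.0], [0.0, 0.0, -1.0]]
ft_force: [-1.3, -1.0, 0.7]
grip_width: 0.0683
gripper_force: 0.0
time_s: 7.05
position: [0.6143, -0.3442, 0.1728]
tool_rot: [[0.997, 0.079, -0.0], [0.079, -0.997, 0.0], [-0.0, -0.0, -1.0]]
ft_force: [-0.9, 0.3, 1.0]
grip_width: 0.0683
gripper_force: 0.0
[ 0.61426242 -0.34417341  0.17280747]
((129.9638671875, 225.72471618652344), (61.04685592651367, 70.55265808105469), 113.66398620605469) (array([127.56357388, 230.16151203]), array([118, 221,  20,  19, 291], dtype=int32)) [ 0.57568397 -0.24908869  0.068     ] [ 0.57671664 -0.25071119  0.078     ]
((254.54367065429688, 187.16795349121094), (67.4334945678711, 71.67813110351562), 84.06205749511719) (array([254.7788162, 191.3271028]), array([245, 182,  21,  20, 321], dtype=int32)) [ 0.61562766 -0.34460749  0.068     ] [ 0.6157359  -0.34476146  0.078     ]
```

```bash
python3 -m jog '[{"linear":[0.03,0.015,0.3],"roll":0},{"linear":[0,0,0.6],"roll":0},{"linear":[0,0,0.6],"roll":0},{"linear":[0,0,0.6],"roll":0},{"linear":[0,0,0.6],"roll":0},{"linear":[0,0,0.4],"roll":0},{"linear":[0,0,0.3],"roll":0},{"linear":[0,0,0.2],"roll":0},{"linear":[0,0,0],"roll":0},{"linear":[0,0,0],"roll":0}]' 0.6
python3 -m jog '[{"linear":[0,0,0],"roll":0},{"linear":[0,0,0],"roll":0},{"linear":[0,0,0],"roll":0},{"linear":[0,0,0],"roll":0},{"linear":[0,0,0],"roll":0},{"linear":[0,0,0],"roll":0}]' -1 60
python3 -m jog '[{"linear":[0,0,-0.1],"roll":0},{"linear":[0,0,-0.2],"roll":0},{"linear":[0,0,-0.1],"roll":0},{"linear":[0,0,0],"roll":0},{"linear":[0,0,0],"roll":0},{"linear":[0,0,0],"roll":0},{"linear":[0,0,0],"roll":0},{"linear":[0,0,0],"roll":0}]'
for i in 1 2; do python3 -m jog '[{"linear":[0,0,0],"roll":0}]' | grep ft; done
```

```text
time_s: 7.93
position: [0.6159, -0.3439, 0.0294]
tool_rot: [[0.997, 0.081, 0.001], [0.081, -0.997, -0.0], [0.001, 0.0, -1.0]]
ft_force: [-0.7, -0.5, -0.3]
grip_width: 0.0682
gripper_force: 0.0
time_s: 8.43
position: [0.6163, -0.3445, 0.0306]
tool_rot: [[0.997, 0.08, 0.002], [0.08, -0.997, -0.002], [0.002, 0.002, -1.0]]
ft_force: [0.4, 0.9, 6.8]
grip_width: 0.0544
gripper_force: 64.0
time_s: 9.1
position: [0.6155, -0.344, 0.0446]
tool_rot: [[0.997, 0.08, -0.001], [0.08, -0.997, 0.0], [-0.0, -0.0, -1.0]]
ft_force: [-0.7, -0.0, -1.8]
grip_width: 0.0543
gripper_force: 63.5
ft_force: [-0.9, -0.6, -1.5]
ft_force: [0.8, -0.5, -2.1]
```

B pulls about 1.8 N against A's 5.7 N, so B is the light (aluminium) coil. I'll lift B and carry it to the tray.

```bash
python3 -m jog '[{"linear":[0,0,-0.2],"roll":0},{"linear":[0,0,-0.4],"roll":0},{"linear":[0,0,-0.5],"roll":0},{"linear":[0,0,-0.5],"roll":0},{"linear":[0,0,-0.4],"roll":0},{"linear":[0,0,-0.2],"roll":0},{"linear":[0,0,0],"roll":0}]'
python3 -m jog '[{"linear":[-0.2,0.04,0],"roll":0},{"linear":[-0.4,0.08,0],"roll":0},{"linear":[-0.5,0.11,0],"roll":0},{"linear":[-0.5,0.11,0],"roll":0},{"linear":[-0.5,0.11,0],"roll":0},{"linear":[-0.5,0.11,0],"roll":0},{"linear":[-0.5,0.11,0],"roll":0},{"linear":[-0.5,0.11,0],"roll":0},{"linear":[-0.5,0.11,0],"roll":0},{"linear":[-0.4,0.09,0],"roll":0},{"linear":[-0.2,0.05,0],"roll":0},{"linear":[0,0,0],"roll":0}]'
python3 -m jog '[{"linear":[0,0,0.3],"roll":0},{"linear":[0,0,0.5],"roll":0},{"linear":[0,0,0.6],"roll":0},{"linear":[0,0,0.5],"roll":0},{"linear":[0,0,0.3],"roll":0},{"linear":[0,0,0.2],"roll":0},{"linear":[0,0,0.1],"roll":0},{"linear":[0,0,0],"roll":0},{"linear":[0,0,0],"roll":0}]'
python3 -c "
from h import *
s,C,im=snap('t1');print(s['position'],s['ft_force'])"
```

```text
time_s: 9.85
position: [0.6163, -0.3445, 0.1355]
tool_rot: [[0.997, 0.081, 0.003], [0.081, -0.997, -0.003], [0.003, 0.003, -1.0]]
ft_force: [0.3, -0.7, -2.5]
grip_width: 0.0547
gripper_force: 63.6
time_s: 10.85
position: [0.4299, -0.4004, 0.1321]
tool_rot: [[0.997, 0.079, -0.001], [0.079, -0.997, 0.002], [-0.001, -0.002, -1.0]]
ft_force: [0.3, -0.3, -2.3]
grip_width: 0.0546
gripper_force: 63.5
time_s: 11.6
position: [0.432, -0.4004, 0.0334]
tool_rot: [[0.997, 0.081, 0.001], [0.081, -0.997, -0.001], [0.0, 0.001, -1.0]]
ft_force: [-1.8, 0.5, -1.2]
grip_width: 0.0548
gripper_force: 63.6
[ 0.4320411  -0.40038883  0.03340161] [-1.82707691  0.45478822 -1.22442573]
```

View pics/t1.png

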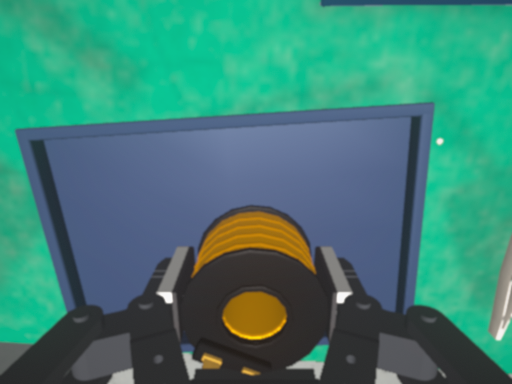

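The coil hangs upright over the tray, clear of its walls, at about (250,300). I'll lower it to contact.

```bash
python3 -m jog '[{"linear":[0,0,0.15],"roll":0},{"linear":[0,0,0.15],"roll":0},{"linear":[0,0,0.12],"roll":0},{"linear":[0,0,0.06],"roll":0},{"linear":[0,0,0],"roll":0},{"linear":[0,0,0],"roll":0}]' | egrep 'pos|ft'
for i in 1 2 3; do python3 -m jog '[{"linear":[0,0,0.03],"roll":0},{"linear":[0,0,0],"roll":0},{"linear":[0,0,0],"roll":0}]'| egrep 'pos|ft'; done
```

```text
position: [0.4316, -0.4002, 0.0136]
ft_force: [-0.9, -0.1, -2.2]
position: [0.4316, -0.4003, 0.0126]
ft_force: [-0.2, 0.7, -2.3]
position: [0.4316, -0.4002, 0.0113]
ft_force: [-1.2, 0.2, -1.5]
position: [0.4316, -0.4002, 0.0101]
ft_force: [0.3, -0.9, -1.3]
```

```bash
for i in 1 2 3; do python3 -m jog '[{"linear":[0,0,0.025],"roll":0},{"linear":[0,0,0],"roll":0},{"linear":[0,0,0],"roll":0}]'| egrep 'pos|ft'; done
```

```text
position: [0.4316, -0.4003, 0.0096]
ft_force: [-1.8, 2.1, 3.8]
position: [0.4316, -0.4003, 0.0096]
ft_force: [-3.6, 4.3, 13.8]
position: [0.4316, -0.4003, 0.0095]
ft_force: [-7.3, 6.5, 22.4]
```

Contact at TCP z≈0.0098, so the coil's underside is about 6.7 mm below the TCP. I'll ease off the push, open, rise, and check.

```bash
python3 -m jog '[{"linear":[0,0,-0.025],"roll":0},{"linear":[0,0,-0.025],"roll":0},{"linear":[0,0,0],"roll":0},{"linear":[0,0,0],"roll":0}]'| egrep 'pos|ft'
python3 -m jog '[{"linear":[0,0,0],"roll":0},{"linear":[0,0,0],"roll":0},{"linear":[0,0,0],"roll":0},{"linear":[0,0,0],"roll":0},{"linear":[0,0,0],"roll":0},{"linear":[0,0,0],"roll":0}]' 0.6 | egrep 'pos|ft|grip'
python3 -m jog '[{"linear":[0,0,-0.15],"roll":0},{"linear":[0,0,-0.4],"roll":0},{"linear":[0,0,-0.7],"roll":0},{"linear":[0,0,-0.8],"roll":0},{"linear":[0,0,-0.8],"roll":0},{"linear":[0,0,-0.7],"roll":0},{"linear":[0,0,-0.5],"roll":0},{"linear":[0,0,0],"roll":0},{"linear":[0,0,0],"roll":0}]'| egrep 'pos|ft'
python3 -c "
from h import *
s,C,im=snap('t2')
for d in discs(im): print(d,plane(C,*d[0],.047))"
```

```text
position: [0.4317, -0.4003, 0.0096]
ft_force: [-2.1, 2.5, 8.1]
position: [0.4316, -0.4002, 0.009]
ft_force: [-0.4, -0.2, 0.1]
grip_width: 0.0683
gripper_force: 0.0
position: [0.4317, -0.4004, 0.1723]
ft_force: [-0.7, -0.3, -0.2]
((253.45123291015625, 182.33523559570312), (62.985687255859375, 67.70391845703125), 84.3842544555664) [ 0.43062701 -0.40046174  0.047     ]
```

View pics/t2.png

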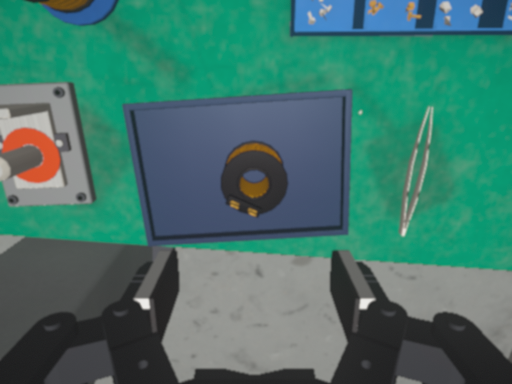

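The light coil stands upright in the tray at (254,182). Now a clear look at the core from straight over it.

```bash
python3 -m jog '[{"linear":[0.04,-0.4,0],"roll":0},{"linear":[0.04,-0.6,0],"roll":0},{"linear":[0.05,-0.7,0],"roll":0},{"linear":[0.05,-0.8,0],"roll":0},{"linear":[0.06,-0.8,0],"roll":0},{"linear":[0.05,-0.7,0],"roll":0},{"linear":[0.05,-0.5,0],"roll":0},{"linear":[0.05,-0.34,0],"roll":0},{"linear":[0,0,0],"roll":0},{"linear":[0,0,0],"roll":0}]'
python3 -c "
from h import *
s,C,im=snap('c1');print(s['position'])
for c in orange(im): e=cv2.fitEllipse(cv2.convexHull(c));print(e,plane(C,*e[0],.0215))
print(proj(C,[.432,-.206,.0675]))
cv2.imwrite('pics/c1z.png',cv2.resize(im[110:290,150:350],None,fx=3,fy=3,interpolation=cv2.INTER_CUBIC)[:,:,::-1])"
```

```text
time_s: 16.12
position: [0.4316, -0.206, 0.1707]
tool_rot: [[0.997, 0.081, -0.001], [0.081, -0.997, 0.0], [-0.001, -0.0, -1.0]]
ft_force: [-0.3, 0.1, 0.5]
grip_width: 0.0681
gripper_force: 0.0
[ 0.43162698 -0.20598298  0.17067761]
((253.27084350585938, 172.00543212890625), (51.889923095703125, 54.917213439941406), 90.1552734375) [ 0.43226612 -0.20540495  0.0215    ]
[253.86934103 188.9718489 ]
```

View pics/c1z.png

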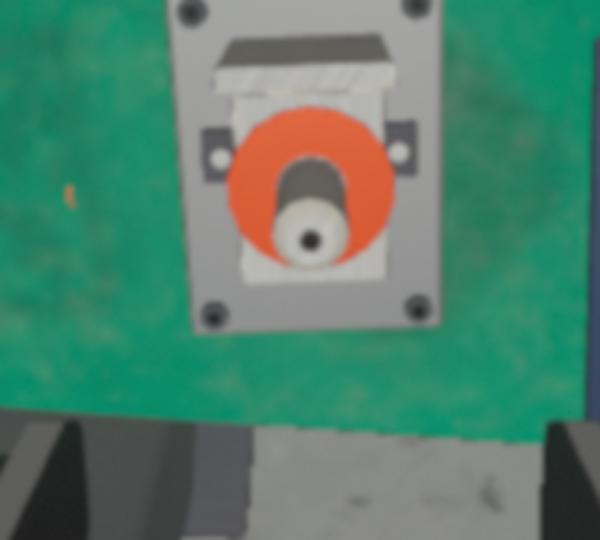

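The core tip's dark centre is at crop (311,240), which is image (253.7,190.0), and the plate is square to the image. I'll take one more view on the way to coil A to triangulate the tip, then hover over A.

```bash
cat >> h.py <<'E'
def dot(im,p,r=7):
    "dark centre of the core tip near pixel p"
    x,y=int(round(p[0])),int(round(p[1])); g=im[y-r:y+r+1,x-r:x+r+1].astype(float).mean(2)
    w=np.clip(np.percentile(g,60)*.75-g,0,None); Y,X=np.mgrid[y-r:y+r+1,x-r:x+r+1]
    return (w*X).sum()/w.sum(),(w*Y).sum()/w.sum()
E
python3 -m jog '[{"linear":[0.4,0,0],"roll":0},{"linear":[0.6,0,0],"roll":0},{"linear":[0.4,0,0],"roll":0},{"linear":[0,0,0],"roll":0},{"linear":[0,0,0],"roll":0}]' |grep pos
python3 -c "
from h import *
C1,i1=load('c1');s,C,im=snap('c2')
q=proj(C,[.4315,-.206,.0675]);a=dot(i1,(253.7,190),4);b=dot(im,q,4);print(q,a,b,tri(C1,a,C,b),plane(C1,*a,.0675),plane(C,*b,.0675))
cv2.imwrite('pics/c2z.png',np.hstack([cv2.resize(i[int(p[1])-15:int(p[1])+15,int(p[0])-15:int(p[0])+15],None,fx=8,fy=8) for i,p in((i1,a),(im,b))])[:,:,::-1])"
python3 -m jog '[{"linear":[0.3,0.2,0],"roll":0},{"linear":[0.5,0.3,0],"roll":0},{"linear":[0.5,0.4,0],"roll":0},{"linear":[0.4,0.3,0],"roll":0},{"linear":[0.3,0.15,0],"roll":0},{"linear":[0.12,0.03,0],"roll":0},{"linear":[0,0,0],"roll":0},{"linear":[0,0,0],"roll":0}]' 0.6
python3 -c "
from h import *
s,C,im=snap('a3');print(s['position'])
for d in discs(im):
  b=bore(im,d); print(d,b,plane(C,*d[0],.068),b and plane(C,*b[0],.078))"
```

```text
position: [0.4874, -0.2023, 0.1704]
[252.72387942 255.08353924] (np.float64(253.05440097799516), np.float64(189.8539119804401)) (np.float64(252.0924951536971), np.float64(255.39435059540298)) [ 0.43136091 -0.20546791  0.06783141] [ 0.43124652 -0.20544319  0.0675    ] [ 0.43117529 -0.20551382  0.0675    ]
time_s: 17.3
position: [0.5754, -0.2496, 0.171]
tool_rot: [[0.997, 0.08, -0.001], [0.08, -0.997, 0.0], [-0.001, -0.001, -1.0]]
ft_force: [0.5, -0.0, 0.7]
grip_width: 0.0683
gripper_force: 0.0
[ 0.57544419 -0.24963753  0.17098953]
((252.52813720703125, 188.7725830078125), (67.97230529785156, 71.71417999267578), 95.13096618652344) (array([253.58878505, 192.59501558]), array([244, 183,  20,  20, 321], dtype=int32)) [ 0.57594307 -0.2486117   0.068     ] [ 0.57643628 -0.24939433  0.078     ]
```

View pics/c2z.png

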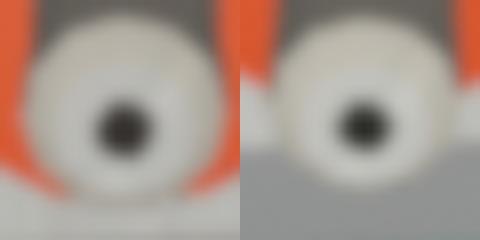

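The crops show the tip's dark centre cleanly, and the core axis triangulates to (0.4312,-0.2055) with its top at 0.068. Now grip A again, lift it off and weigh it.

```bash
python3 -m jog '[{"linear":[0.015,-0.025,0.3],"roll":0},{"linear":[0,0,0.6],"roll":0},{"linear":[0,0,0.6],"roll":0},{"linear":[0,0,0.6],"roll":0},{"linear":[0,0,0.6],"roll":0},{"linear":[0,0,0.4],"roll":0},{"linear":[0,0,0.3],"roll":0},{"linear":[0,0,0.15],"roll":0},{"linear":[0,0,0],"roll":0},{"linear":[0,0,0],"roll":0}]' 0.6|egrep 'pos|ft'
python3 -m jog '[{"linear":[0,0,0],"roll":0},{"linear":[0,0,0],"roll":0},{"linear":[0,0,0],"roll":0},{"linear":[0,0,0],"roll":0},{"linear":[0,0,0],"roll":0},{"linear":[0,0,0],"roll":0}]' -1 70|egrep 'pos|ft|grip'
python3 -m jog '[{"linear":[0,0,-0.1],"roll":0},{"linear":[0,0,-0.3],"roll":0},{"linear":[0,0,-0.4],"roll":0},{"linear":[0,0,-0.5],"roll":0},{"linear":[0,0,-0.5],"roll":0},{"linear":[0,0,-0.4],"roll":0},{"linear":[0,0,-0.3],"roll":0},{"linear":[0,0,-0.2],"roll":0},{"linear":[0,0,0],"roll":0},{"linear":[0,0,0],"roll":0},{"linear":[0,0,0],"roll":0},{"linear":[0,0,0],"roll":0}]'
python3 -c "
from h import *
s,C,im=snap('h1');print(s['position'])
for d in discs(im): print(d)"
```

```text
position: [0.5768, -0.2487, 0.0299]
ft_force: [-0.1, -1.2, 1.5]
position: [0.5773, -0.2489, 0.0307]
ft_force: [-1.2, 0.8, 6.2]
grip_width: 0.054
gripper_force: 74.8
time_s: 19.68
position: [0.5765, -0.2484, 0.1359]
tool_rot: [[0.997, 0.08, -0.002], [0.08, -0.997, 0.001], [-0.002, -0.001, -1.0]]
ft_force: [-0.5, 0.7, -5.9]
grip_width: 0.0542
gripper_force: 75.1
[ 0.57645182 -0.24841423  0.13589514]
```

View pics/h1.png

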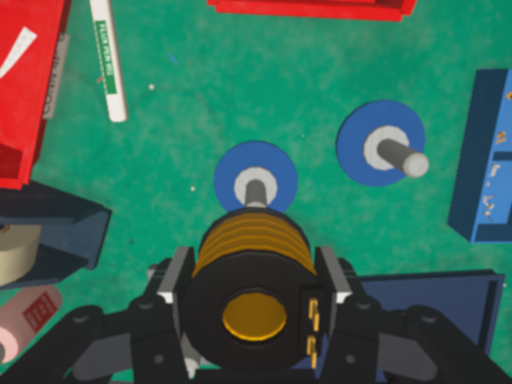

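The coil is held level off its pin at about 5.9 N, confirming copper; its bore shows at (255,316). That was my eleventh picture, one over the limit, so I'll view no more and work from numbers. Next I work out the bore centre in the tool frame.

```bash
python3 -c "
from h import *
C,im=load('h1'); t=np.array([.57645,-.24841,.1359])
for c in blobs(im,(8,100,60),(28,255,255),300,(210,280,298,350)):
  e=cv2.fitEllipse(cv2.convexHull(c)); print(e,[ (plane(C,*e[0],z)-t).round(4) for z in (.1712,.1732,.1752)])
  r=c.reshape(-1,2);L,R=r[:,0].min(),r[:,0].max();print(L,R,r[:,1].min(),r[:,1].max(), 'width',np.linalg.norm(plane(C,L,e[0][1],.1732)-plane(C,R+1,e[0][1],.1732)))
"
```

```text
((254.07640075683594, 316.5188293457031), (49.30413818359375, 64.68041229248047), 88.96562957763672) [array([-0.0039, -0.0006,  0.0353]), array([-0.0023, -0.0005,  0.0373]), array([-0.0007, -0.0003,  0.0393])]
222 286 292 341 width 0.024177195358047993
```

```bash
python3 -c "
from h import *
for n in ('t1','h1'):
  C,im=load(n)
  for c in blobs(im,(8,100,60),(28,255,255),300,(210,280,298,350)):
    e=cv2.fitEllipse(cv2.convexHull(c)); r=c.reshape(-1,2);print(n,e,r.min(0),r.max(0))
for n,z in (('a3',.068),('t2',.047)):
  C,im=load(n)
  for c in blobs(im,(8,100,60),(28,255,255),60,(200,150,300,230)): print(n,cv2.boundingRect(c))
C,im=load('t2')
g=im[165:200,235:275].max(2); print(discs(im))
"
```

```text
t1 ((254.14126586914062, 315.2359924316406), (49.97001647949219, 65.71466827392578), 89.76363372802734) [221 291] [287 340]
h1 ((254.07640075683594, 316.5188293457031), (49.30413818359375, 64.68041229248047), 88.96562957763672) [222 292] [286 341]
a3 (237, 183, 32, 23)
a3 (224, 150, 58, 19)
t2 (239, 177, 30, 21)
t2 (227, 150, 54, 14)
[((253.45123291015625, 182.33523559570312), (62.985687255859375, 67.70391845703125), 84.3842544555664)]
```

A's bore sits about -1.4 mm in x and -0.3 mm in y from the TCP, so the TCP target over the core is (0.4326,-0.2052). I'll travel at height.

```bash
python3 -m jog '[{"linear":[-0.1,-0.04,0],"roll":0},{"linear":[-0.3,-0.12,0],"roll":0},{"linear":[-0.4,-0.16,0],"roll":0},{"linear":[-0.5,-0.2,0],"roll":0},{"linear":[-0.5,-0.2,0],"roll":0},{"linear":[-0.5,-0.2,0],"roll":0},{"linear":[-0.5,-0.2,0],"roll":0},{"linear":[-0.4,-0.14,0],"roll":0},{"linear":[-0.2,-0.07,0],"roll":0},{"linear":[-0.1,-0.035,0],"roll":0},{"linear":[0,0,0],"roll":0},{"linear":[0,0,0],"roll":0}]'
python3 -m jog '[{"linear":[0,0,0.2],"roll":0},{"linear":[0,0,0.3],"roll":0},{"linear":[0,0,0.2],"roll":0},{"linear":[0,0,0.1],"roll":0},{"linear":[0,0,0],"roll":0},{"linear":[0,0,0],"roll":0},{"linear":[0,0,0],"roll":0}]'
python3 -c "
from h import *
s=env.observe();r=s['tool_rot'];d=np.array([.4326,-.2052,.0675+.0067])-s['position'];print((d@r/.04).round(3))"
```

```text
time_s: 20.73
position: [0.4336, -0.206, 0.1373]
tool_rot: [[0.997, 0.08, 0.001], [0.08, -0.997, -0.001], [0.001, 0.001, -1.0]]
ft_force: [0.1, -0.5, -6.1]
grip_width: 0.0543
gripper_force: 75.1
time_s: 21.32
position: [0.4333, -0.2057, 0.1054]
tool_rot: [[0.997, 0.08, 0.001], [0.08, -0.997, -0.0], [0.001, 0.0, -1.0]]
ft_force: [1.1, 0.7, -5.9]
grip_width: 0.0542
gripper_force: 75.2
[-0.016 -0.014  0.781]
```

```bash
python3 -m jog '[{"linear":[-0.016,-0.014,0.1],"roll":0},{"linear":[0,0,0.2],"roll":0},{"linear":[0,0,0.2],"roll":0},{"linear":[0,0,0.12],"roll":0},{"linear":[0,0,0.05],"roll":0},{"linear":[0,0,0],"roll":0},{"linear":[0,0,0],"roll":0}]'|egrep 'pos|ft'
for i in 1 2 3 4 5; do python3 -m jog '[{"linear":[0,0,0.03],"roll":0},{"linear":[0,0,0.03],"roll":0},{"linear":[0,0,0],"roll":0},{"linear":[0,0,0],"roll":0}]'|egrep 'pos|ft'; done
```

```text
position: [0.4323, -0.2051, 0.0783]
ft_force: [0.6, -0.5, -6.3]
position: [0.4323, -0.205, 0.076]
ft_force: [0.4, 0.2, -6.0]
position: [0.4322, -0.205, 0.0735]
ft_force: [-0.5, 0.1, -5.5]
position: [0.4322, -0.205, 0.071]
ft_force: [0.0, -0.1, -4.9]
position: [0.4322, -0.205, 0.0686]
ft_force: [-0.2, 0.0, -5.4]
position: [0.4322, -0.205, 0.0662]
ft_force: [0.2, -0.5, -5.9]
```

The coil is on the core with no contact force. I'll go on down to an underside height of about 41.5 mm (TCP z 0.0482).

```bash
for i in 1 2 3 4; do python3 -m jog '[{"linear":[0,0,0.03],"roll":0},{"linear":[0,0,0.04],"roll":0},{"linear":[0,0,0.03],"roll":0},{"linear":[0,0,0],"roll":0}]'|egrep 'pos|ft'; done; python3 -m jog '[{"linear":[0,0,0.03],"roll":0},{"linear":[0,0,0],"roll":0},{"linear":[0,0,0],"roll":0},{"linear":[0,0,0],"roll":0}]'
python3 -c "
from h import *
s,C,im=snap('f1')
for c in blobs(im,(8,100,60),(28,255,255),100,(210,280,298,350)):
  r=c.reshape(-1,2);print('bore',r.min(0),r.max(0))
Cs,i=look('scene');cv2.imwrite('pics/fs.png',i[:,:,::-1])
a=[proj(Cs,[.4312,-.2055,z]) for z in (.0215,.0415,.0635,.0855)];print(a)
for nm,f in (('orange',(2,140,110,9,255,255)),('amber',(10,110,50,26,255,255))):
  for c in blobs(i,f[:3],f[3:],3,(200,200,260,260)): print(nm,cv2.boundingRect(c))
print(i[int(a[3][1])-4:int(a[0][1])+6,int(round(a[0][0]))].tolist())"
```

```text
position: [0.4321, -0.2049, 0.062]
ft_force: [-0.7, 0.7, -5.4]
position: [0.4322, -0.2049, 0.058]
ft_force: [-0.7, -0.1, -6.3]
position: [0.4321, -0.2049, 0.0541]
ft_force: [-0.3, -0.2, -5.4]
position: [0.4321, -0.2049, 0.0501]
ft_force: [0.4, -0.1, -5.3]
time_s: 25.23
position: [0.4323, -0.205, 0.0491]
tool_rot: [[0.997, 0.08, 0.0], [0.08, -0.997, -0.0], [0.0, 0.0, -1.0]]
ft_force: [-0.7, -0.2, -6.0]
grip_width: 0.0547
gripper_force: 75.2
bore [222 294] [286 341]
[array([216.67872545, 235.50173943]), array([216.328039  , 230.16548837]), array([215.93705445, 224.21603758]), array([215.54047743, 218.18148849])]
orange (210, 233, 15, 7)
amber (249, 258, 9, 2)
amber (208, 222, 13, 13)
amber (212, 217, 7, 5)
[[20, 24, 24], [15, 19, 15], [45, 35, 19], [85, 60, 24], [105, 78, 40], [100, 77, 39], [92, 74, 41], [69, 54, 29], [12, 14, 7], [51, 39, 16], [103, 75, 31], [112, 81, 35], [106, 75, 29], [104, 75, 31], [91, 65, 23], [100, 73, 31], [96, 69, 24], [106, 75, 32], [107, 75, 32], [92, 66, 31], [57, 42, 18], [62, 63, 62], [83, 84, 84], [101, 79, 71], [139, 70, 54], [157, 69, 49], [138, 84, 75]]
```

Using the contact-checked offset (the two grips match at TCP 0.0306 and 0.0307), the underside is at 42.4 mm, a gap of 20.9 mm. I'll trim 0.8 mm, confirm it's still, and check numerically against the scene camera.

```bash
python3 -m jog '[{"linear":[0,0,0.02],"roll":0},{"linear":[0,0,0],"roll":0},{"linear":[0,0,0],"roll":0},{"linear":[0,0,0],"roll":0},{"linear":[0,0,0],"roll":0},{"linear":[0,0,0],"roll":0}]'
python3 -c "
from h import *
Cs,i=look('scene');k=Cs[0][:2,3]-np.array([.4312,-.2055]);k/=np.linalg.norm(k)
for nm,z,r in (('underside rim near',.0415,.028),('winding bottom near',.0445,.0265),('washer near',.0215,.0265)): print(nm,proj(Cs,[.4312+k[0]*r,-.2055+k[1]*r,z]))
for nm,f in (('orange',(2,140,110,9,255,255)),('amber',(10,110,50,26,255,255))):
  for c in blobs(i,f[:3],f[3:],3,(200,200,240,250)): print(nm,cv2.boundingRect(c))
print(env.observe()['qvel'].round(2))
s,C,im=snap('f2')
for c in tray(im): print('tray',cv2.minAreaRect(c)[0])"
```

```text
time_s: 25.83
position: [0.4323, -0.205, 0.0483]
tool_rot: [[0.997, 0.08, 0.0], [0.08, -0.997, -0.0], [0.0, 0.0, -1.0]]
ft_force: [0.3, -0.5, -6.3]
grip_width: 0.0547
gripper_force: 75.2
underside rim near [216.66467952 235.28800845]
winding bottom near [216.59288262 234.19550458]
washer near [217.00030535 240.39508832]
orange (210, 234, 15, 6)
amber (208, 222, 14, 13)
amber (212, 217, 7, 5)
[ 0.02  0.03 -0.03 -0.08  0.05  0.1 ]
tray (453.0, 251.5)
```

The scene camera agrees: the winding's lower edge is at row 234 to 235 against 234.2 predicted. The arm is still and level, with no contact.

```bash
python3 -c "
from rig import env
print(env.close_job())"
```

```text
the job is handed in; nothing more can be done
None
```

The job is handed in: the light coil (coil on the right-hand pin, about 1.8 N) stands upright in the tray, and the heavy one (about 6 N) is held still and level on the core with a gap of about 20 mm; I weighed each coil first by lifting it about 15 mm while still on its pin, and I viewed 11 pictures, one over the limit of 10.

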